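# Unlock the eccentric cam and push the sample shuttle home

## Robot

A 6-joint arm with a two-finger parallel gripper is mounted at the origin on a cart in front of the work surface, level with it; the furniture and walls round the work are solid. World frame = base frame: x ahead of the robot, y to its left, z up, the work surface at z = 0. Lengths are in mm, angles in rad, forces in N, time in s.
With the tool pointing down it reaches from about 275 to 825 mm from the base axis. Payload 4.9 kg.
Tool frame: the origin (TCP) lies at the very end of the fingers, on their centre line; the grasp point (between the pads) lies 19 mm behind it; z points along the fingers, y is the line along which they close (so a half turn about z gives the same grasp; the last joint's range is limited). The gripper opens to 85 mm and grips with 20 to 120 N. Pads are 22 mm wide; open, the fingers measure 114 mm over their backs; the gripper's body (76 mm by 85 mm) begins 54 mm behind the grasp point. The pads swing forward as they close: fully open they stand 13 mm farther back than shut.
Start: joints at [-1.272, 0.326, -0.193, 1.052, 0, 1.437], TCP at [230.691, -499.3, 231.281] pointing down, gripper open.
Joint ranges: [-2.65, 2.65], [-0.97, 1.79], [-1.3, 1.35], [-1.93, 2.1], [-1.47, 1.37], [-3.14, 3.14]. Speed limits (rad/s): [2.57, 2.57, 3.14, 3.14, 3.14, 3.14].

## Interface

Orientations are given as [roll, pitch, yaw] about the fixed x, y, z axes, in that order (R = Rz(yaw) Ry(pitch) Rx(roll)).
In Python, from bench import bot, solve_ik, imaging gives the robot as it stands. Calls block until the motion is done:
- bot.move_ptp(position, orientation): joint-space move of the TCP to a pose.
- bot.movel(position, rot=None, max_speed=150, threshold=None): straight line of the TCP; rot=None keeps the orientation; max_speed is the mean speed in mm/s. With threshold (N) it stops when the force on the tool has changed by that much, and returns True; else False.
- bot.move_j(angles): joint-space move.
- bot.grip(opening, effort=None): opening from 0.0 (shut) to 1.0 (fully open); effort is the grip in N (None keeps the last); returns when the fingers have stopped.
- bot.dwell(seconds).
- solve_ik(position, orientation): joint angles nearest the present ones, or None.
- bot.get_state(): the state.
- imaging.capture(name): name is "scene" or "top" or "wrist"; returns the picture (400x640x3 uint8, blue, green, red); there is no depth.
- imaging.camera_model(name): a dict with "K" (3x3 intrinsics, pixels), "position" and "rotation" of the camera in the world. Camera axes: x right, y up, looking along -z (the intrinsics and any distortion apply to the point x, -y, -z); pixel columns grow to the right and rows downward; lengths in mm; the calibration is good to about 2 mm. A picture is of the moment at which its call begins: read the wrist's pose just before it. camera_model takes no time and is no camera call; for the wrist camera it gives the pose at the moment of the call.
A pose or a line that the arm cannot do raises bot.IKError and nothing moves.
- bot.sign_off(): hands the job in; it is judged then, once.
The state is a dict: "t": time; "qpos": joint angles; "joint_velocities": joint speeds; "effort": joint torques, N m; "tcp_pos": TCP position; "orientation": TCP orientation; "contact_force": force on the tool from outside, world axes, zero at the start; "wrist_torque": the same for the moment, N m; "opening": opening from 0.0 (shut) to 1.0 (fully open); "gripper_force": force on a finger pad.
Only numpy, scipy, OpenCV 4.12 (cv2) and the standard library are available. Lean on these libraries where they do the work, as an engineer would, in place of code of your own. Each camera call takes 0.05 s, during which the arm holds its last target. There are 200 camera calls.

## Task

The beaker on the sample shuttle has to go into the reading fork, but the eccentric cam blocks the slide's roller. With the fingertips, push the cam's upright handle pin round, anticlockwise seen from above, until the cam stops at its low point; only then push the slide forward by its upright rear plate until it is fully home against its stop. Do not touch the beaker: it rides along upright in its tray, and everything standing round about stays where it is.

Things in the scene. Friction and masses are not known exactly. Their poses are not given: they have to be found in the camera images.
- shuttle_bed: fixed grey painted bed plate 285 x 182 x 12 mm lying on the worktop, carrying the slide, the cam and a black reading fork (two posts 85 mm high, 86 mm apart inside) at the far end. Origin on the worktop under the slide's centre line; x axis = forward direction of the slide (away from the robot), y to the left of it, z up. The plate spans x -135 to 150 mm, y -122 to +60 mm. It stands turned by up to 20 degrees.
- follower_slide (a joint): travel of the slide along the bed's +x in m: 0 = start, fully back; 0.070 = fully home at its end stop. About 2 N of friction, no spring; stays where it is left. While the cam is near its high point the roller on the slide's right side runs against it after 5 to 14 mm.
- cam_plate (a joint): angle of the cam in rad about the upright pivot; grows anticlockwise seen from above. 0 = high point towards the slide (locked), 3.14 = low point towards the slide, at a hard stop (free). It starts between 0.2 and 0.9. About 0.1 N m of friction (2 N at the pin), no spring; stays where it is left. From about 2.6 rad the roller can pass.
- handle_pin (a point): centre of the top of the cam's upright black handle pin: 12 mm diameter, round, 55 mm from the pivot, free height from 44 to 83 mm above the worktop, carried by a flat steel arm 12 mm wide whose top is at 44 mm. Seen from the pivot the pin points to the bed's -x at cam angle 0, to -y (outwards, right) at 1.57 and to +x at 3.14.
- cam_pivot (a point): point on the fixed vertical axis of the cam, 48 mm above the worktop (top of the hub), at x -12, y -74 mm in the bed's frame. The cam is a steel disc of radius 26 mm, 10 mm thick, whose centre lies 14 mm off this axis. The hard stop is a thin post (8 mm diameter, 45 mm high) at x 22, y -64 mm in the bed's frame, beside which the arm of the handle comes to rest.
- push_face (a point): centre of the near (rear) face of the slide's upright push plate, 62 mm wide (across the slide), its top edge 70 and its lower edge 24 mm above the worktop; this point is 55 mm high, 120 mm behind the bed origin when the slide is fully back. The face looks to the bed's -x. Over the bed behind it the space is free above 24 mm.
- tray_centre (a point): centre of the floor of the slide's grey tray, 27 mm above the worktop, inside 64 x 60 mm, rim 9 mm high; 140 mm ahead of the push face.
- beaker: loose small glass beaker, 46 x 50 mm, 58 mm high, standing in the tray; origin at the centre of its underside. Top about 85 mm above the worktop.
- bottle_a: bystander: loose bottle, 57 mm diameter, 111 mm high, left of the far end of the bed; origin under its centre
- flask: bystander: loose conical flask, 64 mm diameter, 105 mm high, left of the bed; origin under its centre
- dish: bystander: loose flat round dish, 64 mm diameter, 13 mm high, left of the near end of the bed; origin under its centre
- timer: bystander: loose timer lying flat, 62 x 66 x 16 mm, right of the near end of the bed; origin under its centre
- tweezers: bystander: loose tweezers lying flat, 13 x 122 x 9 mm (long along their y), right of the far end of the bed; origin under their centre
There are look-alikes about, which are no part of the job. Several things have the shape of the beaker; the one meant has the colours described above.

How it is judged (in metres and radians):
On the way, in this order (a step that is already met when the one before it is completed fails the run):
1. the cam is turned to its low point, the slide still back (value of joint cam_plate above 2.98 rad and value of joint follower_slide below 0.02 m), for 0.2 s.
2. the slide is pushed fully home (value of joint follower_slide above 0.067 m), for 0.2 s.
At the end, for the whole second after the job is handed in: cam within 0.19 rad of its low point stop, slide within 4 mm of fully home, the beaker upright (0.12 rad) and at rest on the tray floor (within 5 mm in height, 20 mm of its centre) (value of joint cam_plate above 2.95 rad and value of joint follower_slide above 0.066 m and angle between beaker's own z axis and vertical below 0.12 rad and horizontal distance between beaker and tray_centre below 0.02 m and z of beaker in the frame of tray_centre below 0.005 m and linear speed of beaker below 0.02 m/s and velocity of joint follower_slide between -0.01 and 0.01 m/s); the robot touches nothing.
It fails at once if the slide is forced past the cam before the cam is at its low point (value of joint follower_slide above 0.03 m and value of joint cam_plate below 2.75 rad).
It fails at once if the beaker is touched by the robot (contact force between any of the fingers, the arm and beaker above 0.3 N).
It fails at once if the beaker is lifted or tipped (height (world z) of beaker above 0.04 m or angle between beaker's own z axis and vertical above 0.3 rad).
It fails at once if a bystander (bottle, flask, dish, timer, tweezers) is moved by more than 20 mm (distance of any of bottle_a, flask, dish, timer, tweezers from where it was at the start of the episode above 0.02 m).
It also fails if it takes over 53 s, if anything falls off the work surface, if the arm or the gripper's body presses on something with over 40 N, if the wrist force passes 120 N, or if a joint passes its speed limit or range.

## Working session

There is one attempt and no reset: what is moved stays moved. The work goes in short steps, each a Python script; the robot and the scene stay as the last script left them, time stands still between calls to the robot, and variables do not carry over. Pictures are saved under pics/ and viewed, at most 10 in all, crops included, and the job is handed in when it is done.

```bash
ls; mkdir -p pics
python3 - <<'E'
from bench import bot, imaging
import cv2, numpy as np
for n in ("scene","top"):
    cv2.imwrite(f"pics/{n}0.png", imaging.capture(n)); m=imaging.camera_model(n)
    print(n,{k:np.round(np.array(v),3).tolist() if not isinstance(v,str) else v for k,v in m.items()})
print(bot.get_state()["t"])
E
```

```text
pics
scene {'K': [[411.385, 0.0, 322.929], [0.0, 411.385, 192.837], [0.0, 0.0, 1.0]], 'position': [119.929, 564.914, 431.389], 'rotation': [1.138, 0.021, -2.526]}
top {'K': [[462.264, 0.0, 320.73], [0.0, 462.264, 202.059], [0.0, 0.0, 1.0]], 'position': [405.906, -56.463, 920.226], 'rotation': [0.202, -0.006, -1.497]}
0.1
```

View pics/top0.png

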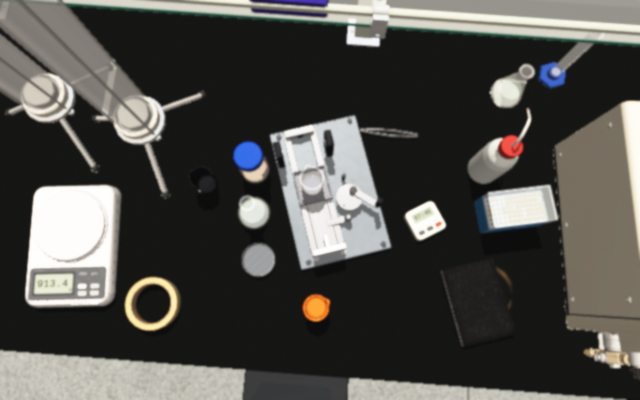

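View pics/scene0.png

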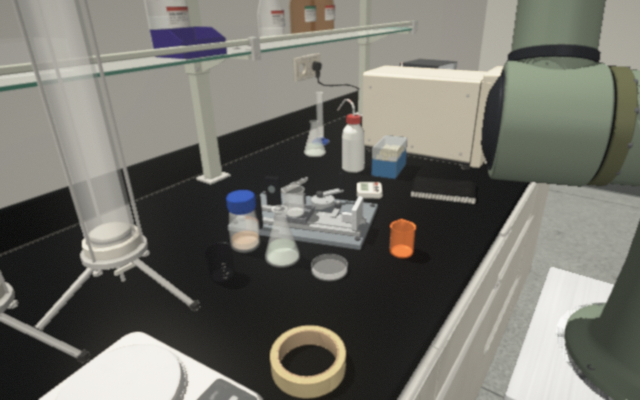

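The bed spans about (270,132), (355,117), (390,248) and (303,268) in the top image. Beaker candidates are the glass one in the tray (312,180), an orange one (316,308) and a black one (204,182). The one in the tray fits the description. Next is a close crop.

```bash
python3 - <<'E'
import cv2
a=cv2.imread("pics/top0.png")[110:275,260:400]
cv2.imwrite("pics/crop0.png",cv2.resize(a,None,fx=3.6,fy=3.6,interpolation=cv2.INTER_CUBIC))
E
cat > h.py <<'E'
from bench import bot, imaging, solve_ik
import numpy as np, cv2
from scipy.spatial.transform import Rotation as R
def cam(n):
    m=imaging.camera_model(n); r=np.array(m["rotation"],float)
    r=R.from_euler("xyz",r).as_matrix() if r.size==3 else r
    return np.array(m["K"]),np.array(m["position"],float),r@np.diag([1,-1,-1]),m
def pix2w(n,uv,z):
    K,p,r,m=cam(n); d=m.get("distortion",m.get("dist"))
    q=cv2.undistortPoints(np.array([[uv]],float),K,None if d is None else np.array(d,float)).ravel()
    v=r@np.array([q[0],q[1],1]); return p+v*(z-p[2])/v[2]
def w2pix(n,P):
    K,p,r,m=cam(n); c=r.T@(np.array(P,float)-p); c=K@c; return c[:2]/c[2]
E
python3 - <<'E'
from h import *
print(cam("top")[3].keys())
for uv in [(270,132),(355,117),(390,248),(303,268)]: print(pix2w("top",uv,12).round(1))
E
```

```text
dict_keys(['K', 'position', 'rotation'])
[731.7  67.5  12. ]
[ 778.  -105.9   12. ]
[ 510.3 -190.8   12. ]
[458.7 -23.3  12. ]
```

View pics/crop0.png

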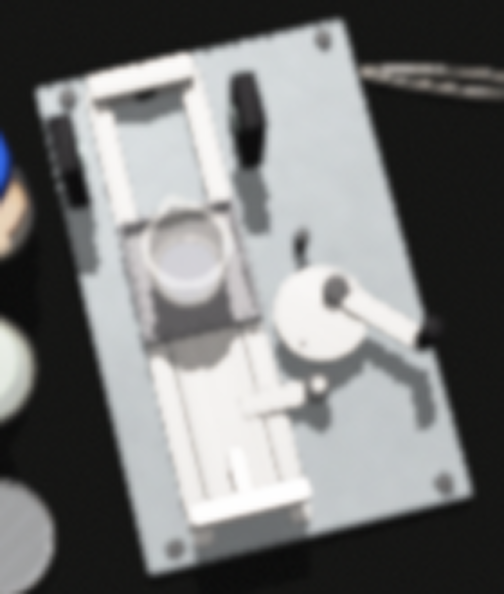

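```bash
cat >> h.py <<'E'
def fit(A,B):
    A=np.array(A);B=np.array(B);a=A-A.mean(0);b=B-B.mean(0)
    th=np.arctan2((a[:,0]*b[:,1]-a[:,1]*b[:,0]).sum(),(a*b).sum()); c,s=np.cos(th),np.sin(th)
    M=np.array([[c,-s],[s,c]]); return th,B.mean(0)-M@A.mean(0),M
E
python3 - <<'E'
from h import *
f=lambda x,y:(260+x/3.6-.36,110+y/3.6-.36)
A=[(150,60),(150,-122),(-135,-122),(-135,60),(-12,-74)]
P=[(38,88),(343,20),(473,493),(150,573),(336,291)]
B=[pix2w("top",f(*p),z)[:2] for p,z in zip(P,[12]*4+[48])]
th,o,M=fit(A,B); print(th,o); print((np.array(B)-(np.array(A)@M.T+o)).round(1))
for nm,p,z in [("pin",(430,328),83),("pushtopL",(190,522),70),("pushtopR",(310,493),70),("beaker top",(185,250),85),("stop",(303,238),45),("tweez",(362,70),5)]:
    print(nm,(M.T@(pix2w("top",f(*p),z)[:2]-o)).round(1))
q=M.T@(pix2w("top",f(430,328),83)[:2]-o)-[-12,-74]; print(np.hypot(*q),np.arctan2(-q[1],-q[0]))
print((M.T@(pix2w("top",(425,220),10)[:2]-o)).round(1))
E
```

```text
0.3113274494492253 [602.73799159 -35.52802975]
[[ 0.1 -0.8]
 [-0.9  0.2]
 [ 1.6  0.3]
 [ 1.  -0.4]
 [-1.8  0.7]]
pin [ -50.9 -110.4]
pushtopL [-117.6   32.5]
pushtopR [-117.6  -30.6]
beaker top [18.2  2.6]
stop [ 20.  -63.1]
tweez [ 119.4 -125.8]
53.32349020348699 0.7523251505579815
[ -97.9 -202.6]
```

Bed fit agrees within 2 mm and the known sizes check out: handle 53 mm (55 given), push plate 63 mm (62 given), and the stop post is within 2 mm. The cam sits at about 0.75 rad. Next I'll check reachability of the arc.

```bash
cat >> h.py <<'E'
TH=0.3113; O=np.array([602.7,-35.5]); c,s=np.cos(TH),np.sin(TH); M=np.array([[c,-s],[s,c]])
W=lambda x,y,z:[*(M@[x,y]+O),z]
def arc(phi,gap,z,r=55,k=0.0):
    d=np.array([np.sin(phi),-np.cos(phi)]); p=np.array([-12,-74])-r*np.array([np.cos(phi),np.sin(phi)])
    return W(*(p-d*(17+gap)),z),[np.pi,0,phi-np.pi/2+TH+k]
E
python3 - <<'E'
from h import *
for k in (0,np.pi,-np.pi):
    for phi in (0.75,1.5,2.3,3.14):
        q=solve_ik(*arc(phi,0,54,k=k)); print(round(k,1),phi,None if q is None else np.round(q,2))
for k in (0,np.pi,-np.pi):
  for x in(-165,-58): q=solve_ik(W(x,0,46),[np.pi,0,TH+k]); print(k,x,None if q is None else np.round(q,2))
print(bot.get_state()["orientation"], pix2w("top",(316,308),40))
E
```

```text
0 0.75 [-0.38  0.57 -0.3   0.7   0.   -3.01]
0 1.5 [-0.38  0.63 -0.18  0.76  0.    2.52]
0 2.3 [-0.34  0.69 -0.06  0.81  0.    1.76]
0 3.14 [-0.27  0.71 -0.03  0.83  0.    0.99]
3.1 0.75 [-0.38  0.57 -0.3   0.7   0.    0.13]
3.1 1.5 [-0.38  0.63 -0.18  0.76  0.   -0.62]
3.1 2.3 [-0.34  0.69 -0.06  0.81  0.   -1.38]
3.1 3.14 [-0.27  0.71 -0.03  0.83  0.   -2.15]
-3.1 0.75 [-0.38  0.57 -0.3   0.7   0.    0.13]
-3.1 1.5 [-0.38  0.63 -0.18  0.76  0.   -0.62]
-3.1 2.3 [-0.34  0.69 -0.06  0.81  0.   -1.38]
-3.1 3.14 [-0.27  0.71 -0.03  0.83  0.   -2.15]
0 -165 [-0.35  0.38 -0.68  0.51  0.    2.48]
0 -58 [-0.23  0.52 -0.42  0.63  0.    2.6 ]
3.141592653589793 -165 [-0.35  0.38 -0.68  0.51  0.   -0.66]
3.141592653589793 -58 [-0.23  0.52 -0.42  0.63  0.   -0.54]
-3.141592653589793 -165 [-0.35  0.38 -0.68  0.51  0.   -0.66]
-3.141592653589793 -58 [-0.23  0.52 -0.42  0.63  0.   -0.54]
[-3.14006578e+00 -2.04966484e-04  4.32778713e-01] [385.43272398 -54.40547201  40.        ]
```

Run:
```python
from h import *
bot.grip(0.0)
p,r=arc(0.75,9,140,k=np.pi); bot.move_ptp(p,r)
p,_=arc(0.75,9,54); print(bot.movel(p,max_speed=80,threshold=5))
s=bot.get_state(); print(s["t"],np.round(s["tcp_pos"],1),s["contact_force"],s["opening"])
a=imaging.capture("top")[110:275,260:400]; b=imaging.capture("scene")[150:260,220:400]
cv2.imwrite("pics/c1.png",np.vstack([cv2.resize(a,(339,400),interpolation=2),]))
cv2.imwrite("pics/c1.png",np.hstack([cv2.resize(a,(280,330),interpolation=2),cv2.resize(b,(510,330),interpolation=2)]))
```

```text
False
3.8917 [ 564.9 -145.1   54.6] [-0.24779241  0.22994859 -0.93136369] -0.0032271390067150924
```

View pics/c1.png

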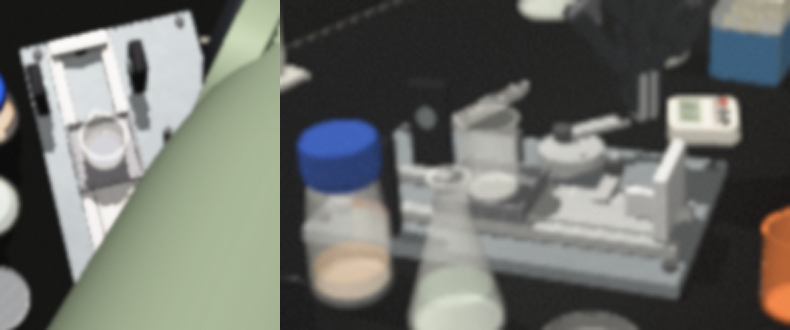

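The scene crop shows the shut fingertips at about (648,95), just beside the end of the handle arm at (625,122), standing free, with the beaker undisturbed. Now I'll push round the arc.

Run:
```python
from h import *
f0=np.array(bot.get_state()["contact_force"])
for phi in np.arange(0.75,3.0,0.22):
    hit=bot.movel(*arc(phi,0,54,k=np.pi),max_speed=60,threshold=25)
    s=bot.get_state(); f=M.T@(np.array(s["contact_force"])-f0)[:2]; print(round(phi,2),hit,f.round(1),round(s["t"],1))
    if hit: break
if not hit:
    print(bot.movel(*arc(3.14,-3,54,k=np.pi),max_speed=40,threshold=12))
s=bot.get_state(); f=M.T@(np.array(s["contact_force"])-f0)[:2]
print(f, M.T@(np.array(s["tcp_pos"])[:2]-O),s["t"])
```

```text
0.75 False [-0.4  0.7] 4.3
0.97 False [-0.6  0.9] 4.7
1.19 False [-1.3  0.8] 5.0
1.41 False [-2.   0.3] 5.4
1.63 False [-2.1  1.4] 5.8
1.85 False [-0.4  0.3] 6.1
2.07 False [-1.1  0.4] 6.5
2.29 False [-0.7  0.4] 6.9
2.51 False [-1.   0.7] 7.2
2.73 False [-0.9  0.7] 7.6
2.95 False [-1.5  1. ] 8.0
False
[-0.79884418  0.62152233] [ 42.84063195 -88.27686358] 8.45
```

The forces suggest contact may have been lost near 1.7 rad, so I'll look.

Run:
```python
from h import *
b=imaging.capture("scene")[150:260,220:400]; w=imaging.capture("wrist"); a=imaging.capture("top")[110:275,260:400]
cv2.imwrite("pics/c2.png",np.vstack([np.hstack([cv2.resize(b,(491,300),interpolation=2),cv2.resize(a,(255,300),interpolation=2)]),cv2.resize(w,(480,300))[:, :].copy() if 0 else np.hstack([cv2.resize(w,(480,300)),np.zeros((300,266,3),np.uint8)])]))
```

```text
(no output)
```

View pics/c2.png

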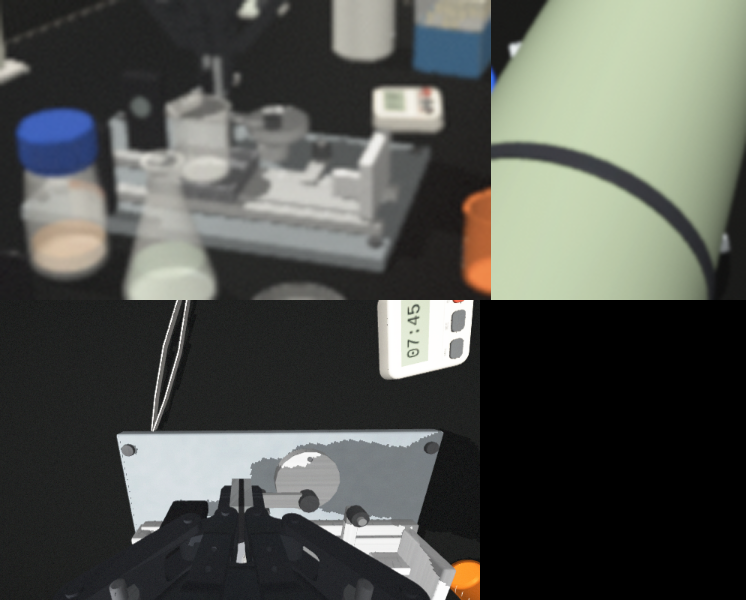

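The wrist view shows the handle arm pointing from the hub (308,500) to the fingers (250,497), i.e. bed +x, so the cam has turned and the pin is at the fingertips. I'll push on gently until it reaches the stop.

Run:
```python
from h import *
for g in (-6,-9,-12,-15):
    h=bot.movel(*arc(3.14,g,54,k=np.pi),max_speed=30,threshold=10)
    s=bot.get_state(); print(g,h,(M.T@np.array(s["contact_force"])[:2]).round(1),(M.T@(np.array(s["tcp_pos"])[:2]-O)).round(1),round(s["t"],1))
    if h: break
    if abs((M.T@np.array(s["contact_force"])[:2])[1])>10: break
```

```text
-6 False [-0.3 -7.5] [ 42.7 -88. ] 8.8
-9 False [ -1.1 -14.9] [ 42.7 -87.9] 9.1
```

A hard stop shows as 15 N with no further motion. I'll back off, lift, and check with a picture from behind the push plate.

Run:
```python
from h import *
bot.dwell(0.3)
p,_=arc(3.14,15,54); bot.movel(p,max_speed=60)
bot.movel([p[0],p[1],170],max_speed=150)
bot.move_ptp(W(-165,0,170),[np.pi,0,TH+np.pi])
a=imaging.capture("top")[110:275,260:400]; b=imaging.capture("wrist"); s=imaging.capture("scene")[150:260,220:400]
cv2.imwrite("pics/c3.png",np.hstack([cv2.resize(s,(409,250),interpolation=2),cv2.resize(b,(390,250))])); print(bot.get_state()["t"])
```

```text
12.375
```

View pics/c3.png

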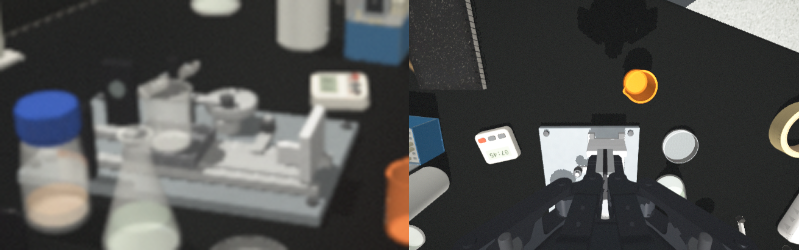

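The handle arm points forward along the bed at (205,100), the slide is still back (push plate at (315,140)), and everything else is undisturbed. Next I'll lower behind the plate and push.

Run:
```python
from h import *
def rep(n,h):
    s=bot.get_state(); print(n,h,(M.T@np.array(s["contact_force"])[:2]).round(1),(M.T@(np.array(s["tcp_pos"])[:2]-O)).round(1),round(s["t"],1))
h=bot.movel(W(-165,0,46),max_speed=100,threshold=6); rep("down",h)
if not h:
    h=bot.movel(W(-136,0,46),max_speed=40,threshold=12); rep("near",h)
    for x,v in ((-120,20),(-68,30),(-62,20),(-59,15),(-56,15),(-53,15)):
        h=bot.movel(W(x,0,46),max_speed=v,threshold=15); rep(x,h)
        f=-(M.T@np.array(bot.get_state()["contact_force"])[:2])[0]
        if h or f>14: break
```

```text
down False [-0.1  0.1] [-164.6   -0.3] 13.8
near False [-0.4 -0. ] [-136.2    0.2] 14.6
-120 False [ 0.  -0.1] [-119.8    0. ] 15.6
-68 False [-1.1  1.4] [-68.   -0.1] 17.5
-62 False [-0.7  1.1] [-61.4  -0.2] 17.9
-59 False [-5.4 -0.4] [-59.6  -0.2] 18.3
-56 False [-13.4  -1.7] [-59.6  -0.1] 18.6
-53 False [-21.6  -2.1] [-59.6  -0.2] 19.0
```

A hard stop at x = -59.6 (expected about -61 ± 2): the slide is home. I'll retreat and check.

Run:
```python
from h import *
bot.dwell(0.3)
bot.movel(W(-110,0,46),max_speed=60); bot.movel(W(-110,0,200),max_speed=150)
bot.move_ptp([230,-420,230],[np.pi,0,TH+np.pi])
a=imaging.capture("top")[110:275,230:450]; s=imaging.capture("scene")[150:290,200:400]
cv2.imwrite("pics/c4.png",np.hstack([cv2.resize(a,(400,300),interpolation=2),cv2.resize(s,(400,300),interpolation=2)])); print(bot.get_state()["t"])
```

```text
23.275
```

View pics/c4.png

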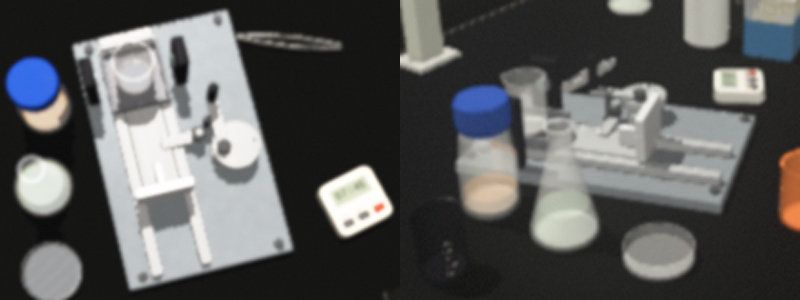

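The beaker sits in the tray between the fork posts and the slide is forward. A quick numeric check of the pin at (212,93) and the plate edge, (133,195) to (194,180):

Run:
```python
from h import *
g=lambda x,y:(230+x/1.818,110+y/1.818)
for p,z in [((212,90),83),((133,195),70),((194,180),70),((134,65),85)]: print((M.T@(pix2w("top",g(*p),z)[:2]-O)).round(1))
for P in [(43,-74,83),(22,-64,45),(-12,-74,48)]:
    print((np.array(w2pix("top",W(*P)))-[230,110])*1.818)
```

```text
[ 40.1 -71.5]
[-45.9  33.1]
[-45.4 -31.5]
[84.8  1. ]
[213.6199794   86.89799625]
[207.21208102 117.59815771]
[224.27092663 144.76630513]
```

```bash
python3 -c "
from bench import bot
print(bot.sign_off())"
```

```text
the job is handed in; nothing more can be done
None
```

I pushed the cam round to its low-point stop, then pushed the slide fully home. The last pictures show the beaker in its tray between the fork posts and the bystanders where they were, and I handed the job in with the clock at about 23 s of the 53 s allowed; no verdict came back.

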